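# Pack the guitar repair caddy

## Robot

A 7-joint arm with a two-finger parallel gripper is mounted at the origin on a cart in front of the work surface, level with it; the furniture and walls round the work are solid. World frame = base frame: x ahead of the robot, y to its left, z up, the work surface at z = 0. Lengths are in m, angles in rad, forces in N, time in s.
With the tool pointing down it reaches from about 0.4 to 0.85 m from the base axis. Payload 10.4 kg.
Tool frame: the origin (TCP) lies midway between the tips of the shut fingers; the grasp point (between the pads) lies 19 mm behind it; z points along the fingers, y is the line along which they close (so a half turn about z gives the same grasp; the last joint's range is limited). The gripper opens to 85 mm and grips with 20 to 120 N. Pads are 22 mm wide; open, the fingers measure 114 mm over their backs; the gripper's body (76 mm by 85 mm) begins 54 mm behind the grasp point. The pads swing forward as they close: fully open they stand 13 mm farther back than shut.
Start: joints at [-1.323, 0.332, -0.065, 1.46, 0.022, 1.35, -0.088], TCP at [0.167, 0.602, 0.231] pointing down, gripper open.
Joint ranges: [-2.6, 2.6], [-0.5, 2.12], [-1.47, 1.34], [0.16, 2.42], [-1.27, 4.41], [0.06, 2.06], [-2.6, 2.6]. Speed limits (rad/s): [2.22, 2.22, 2.79, 2.79, 3.14, 3.14, 3.14].

## Interface

Orientations are given as a unit quaternion [x, y, z, w].
In Python, from workcell import monitor, eyes, manip gives the robot as it stands.
- The arm moves only by the tool send_rows, never from a script. Its arguments are lists of equal length, an entry for each row: "offset": the shift along the tool's x, y, z in mm, a list of three; "roll": the turn about the tool's z in rad. In form: {"offset": [[tx, ty, tz], ...], "roll": [roll, ...]}. A call has exactly 5 rows; each row is the pose to reach, as a shift and turn from the pose commanded when the call began, along the tool's axes at that moment; what a row does not reach only later rows make up. A row lasts 1/12 s, in which the tool goes at most 41.7 mm and 7.16 degrees, less where a joint would pass 70% of its speed; a pose out of reach is approached as far as the arm can. A call with a gripper value outside its range is refused whole. "jaw" is the opening, from 0 (shut) to 1 (fully open), set as the call begins (left out, the last holds). The fingers move at their own pace and stop on an object; "newtons" is the grip in N (left out, the last holds). Time passes only in rows, so rows that repeat a pose let the fingers close, or fill a call up. It gives the time, the measured TCP pose, the force and the opening at its end, in the units of the state.
- monitor.get_obs(): the state, without advancing time (a new reading comes with each control period).
- eyes.camera(name): name is "scene" or "top" or "wrist"; returns (picture, depth): 384x512x3 uint8, blue, green, red; 384x512 float32, m along the optical axis (not along the pixel's ray), 0 where there is no reading.
- eyes.camera_params(name): a dict with "fovy" (degrees; the focal length in pixels is half the picture's height over the tangent of half this angle, whatever the lens; pixels are square), "cx", "cy" (the principal point, pixels), "R" (3x3) and "t" (3): a world point X has camera coordinates R X + t. Camera axes: x right, y down, z forward; pixel columns grow to the right and rows downward; lengths in m; the calibration is good to about 2 mm. A picture is of the moment at which its call begins: read the wrist's pose just before it. camera_params takes no time and is no camera call; for the wrist camera it gives the pose at the moment of the call.
- manip.hand_in(): hands the job in, once; it reports no verdict.
The state is a dict: "clock": time; "joint_pos": joint angles; "joint_velocities": joint speeds; "tau": joint torques, N m; "position": TCP position; "ee_rot": TCP orientation; "ft_force": force on the tool from outside, world axes, zero at the start; "torque": the same for the moment, N m; "grip_width": opening from 0.0 (shut) to 1.0 (fully open).
Only numpy, scipy, OpenCV 4.12 (cv2) and the standard library are available. Lean on these libraries where they do the work, as an engineer would, in place of code of your own. Each camera call takes 0.05 s, during which the arm holds its last target. There are 200 camera calls.

## Task

Pack the shallow wooden caddy with the three jars standing in front of it: the brown rosin jar (black lid) in the yellow cup, the white pumice jar (grey lid) in the blue cup and the small red jar of pegs (dark green lid) in the green cup, each upright on the cup's floor and let go. The big cream shellac jar, the white glue bottle and the amber oil bottle beside them do not belong in it: leave them standing where they are, as well as the stock at the far left end of the bench. Do not let any jar or bottle fall over.

Things in the scene. Friction and masses are not known exactly. Their poses are not given: they have to be found in the camera images.
- jar_rosin: Brown glass jar with a black lid and pale label, 62 mm diameter, 88 mm tall, about 0.3 kg; lid tight; grip it round the body. It stands upright on the bench. Origin at the centre of its underside, z along its axis, upwards.
- jar_pumice: White jar with a grey lid, 56 mm diameter, 72 mm tall, about 0.17 kg; lid tight; grip it round the body. It stands upright on the bench. Origin at the centre of its underside, z along its axis, upwards.
- jar_pegs: Small low red jar with a dark green lid, 52 mm diameter, 48 mm tall, about 0.12 kg; lid tight; grip it round the body, 30 to 38 mm above its foot. It stands upright on the bench. Origin at the centre of its underside, z along its axis, upwards.
- cup_yellow: Yellow round open cup, 80 mm inner diameter, wall 3 mm, fixed at one of the three places in the caddy. Origin at the centre of its underside, 8 mm above the bench; inner floor 4 mm and rim 12 mm above the origin; z up, x and y as the caddy's.
- cup_blue: Blue round open cup, 74 mm inner diameter, wall 3 mm, fixed at one of the three places in the caddy. Origin at the centre of its underside, 8 mm above the bench; inner floor 4 mm and rim 12 mm above the origin; z up, x and y as the caddy's.
- cup_green: Green round open cup, 70 mm inner diameter, wall 3 mm, fixed at one of the three places in the caddy. Origin at the centre of its underside, 8 mm above the bench; inner floor 4 mm and rim 12 mm above the origin; z up, x and y as the caddy's.
- caddy: Shallow wooden caddy fixed to the bench, 106 mm (x) by 285 mm (y), walls 8 mm thick and 20 mm high above the bench, floor 8 mm; three coloured cups in a row along its y axis, centred 88 mm apart. Origin under its centre, z up.
- jar_shellac: Large cream jar with a tan lid, 86 mm diameter, 84 mm tall. Does not belong in the caddy. It stands upright on the bench. Origin at the centre of its underside, z along its axis, upwards.
- glue_bottle: White bottle with a red label and an orange cap, 48 mm diameter, 150 mm tall. Does not belong in the caddy. It stands upright on the bench. Origin at the centre of its underside, z along its axis, upwards.
- oil_bottle: Amber bottle with a red cap, 44 mm diameter, 155 mm tall. Does not belong in the caddy. It stands upright on the bench. Origin at the centre of its underside, z along its axis, upwards.
Not all that is in view belongs to the job. Leave any pink look-alike of the jar_shellac alone.

How it is judged:
At the end, for the whole second after the job is handed in: Rosin jar in the yellow cup, pumice in the blue, pegs in the green: upright (0.1 rad) on the cup's floor, within 15 mm of its centre, released and at rest; shellac jar, glue and oil bottles upright within 30 mm of where they stood (horizontal distance between jar_rosin and cup_yellow below 0.015 m and z of jar_rosin in the frame of cup_yellow between 0 and 0.009 m and angle between each of jar_rosin, jar_pumice, jar_pegs, jar_shellac, glue_bottle, oil_bottle's own z axis and vertical below 0.1 rad and linear speed of each of jar_rosin, jar_pumice, jar_pegs below 0.02 m/s and contact force between each of jar_rosin, jar_pumice, jar_pegs and the fingers below 0.1 N and horizontal distance between jar_pumice and cup_blue below 0.015 m and z of jar_pumice in the frame of cup_blue between 0 and 0.009 m and horizontal distance between jar_pegs and cup_green below 0.015 m and z of jar_pegs in the frame of cup_green between 0 and 0.009 m and distance of each of jar_shellac, glue_bottle, oil_bottle from where it was at the start of the episode below 0.03 m); the robot touches nothing.
It fails at once if the shellac jar, glue bottle or oil bottle is moved more than 30 mm (distance of any of jar_shellac, glue_bottle, oil_bottle from where it was at the start of the episode above 0.03 m).
It fails at once if a bottle or jar falls over (angle between any of jar_rosin, jar_pumice, jar_pegs, jar_shellac, glue_bottle, oil_bottle's own z axis and vertical above 0.8 rad).
It also fails if it takes over 93 s, if anything falls off the work surface, if the arm or the gripper's body presses on something with over 40 N, if the wrist force passes 120 N, or if a joint passes its speed limit or range.

## Working session

There is one attempt and no reset: what is moved stays moved. The work goes in short steps, Python scripts to look and compute and a tool call to move; the robot and the scene stay as the last step left them, time stands still between calls to the robot, and variables do not carry over. Pictures are saved under pics/ and viewed, on a budget of 14 in all, crops included, one or two more only if the job needs it, and the job is handed in when it is done.

Besides the shell and the picture viewer there is one more tool, called after ">>>" as name(argument=value, ...), one argument or row to a line, values as JSON. send_rows: Moves the arm, as the interface text tells. Its arguments: {"type":"object","properties":{"offset":{"type":"array"},"roll":{"type":"array"},"jaw":{"type":"number"},"newtons":{"type":"number"}},"required":["offset","roll"]}

```bash
mkdir -p pics; ls; python3 - <<'E'
from workcell import monitor, eyes, manip
import cv2,json
o=monitor.get_obs();print({k:o[k] for k in('clock','position','ee_rot','grip_width')})
for n in('scene','top'):
    p,d=eyes.camera(n);cv2.imwrite(f'pics/{n}0.png',p);c=eyes.camera_params(n);print(n,c)
    import numpy as np
    np.save(f'pics/{n}0d.npy',d)
E
```

```text
pics
{'clock': 0.0, 'position': array([0.16704956, 0.60186455, 0.23049906]), 'ee_rot': array([ 1.34933569e-01,  9.90854381e-01, -7.22435615e-04, -7.10212963e-05]), 'grip_width': 1.0000045857717794}
scene {'fovy': 47.77269515516924, 'cx': 251.36695803648507, 'cy': 192.034341924094, 'R': array([[-0.99968966,  0.02455328, -0.00421059],
       [ 0.0189579 ,  0.64017042, -0.76799898],
       [-0.0161614 , -0.76784046, -0.64043723]]), 't': array([ 0.51475516, -0.11210831,  1.28731671])}
top {'fovy': 52.13287326403102, 'cx': 257.81523800138075, 'cy': 190.50282117629277, 'R': array([[-1.94888950e-04, -9.99725442e-01, -2.34307962e-02],
       [-9.96715383e-01,  2.09171507e-03, -8.09572130e-02],
       [ 8.09839961e-02,  2.33380573e-02, -9.96442135e-01]]), 't': array([0.22916539, 0.52203873, 0.83515446])}
```

View pics/scene0.png

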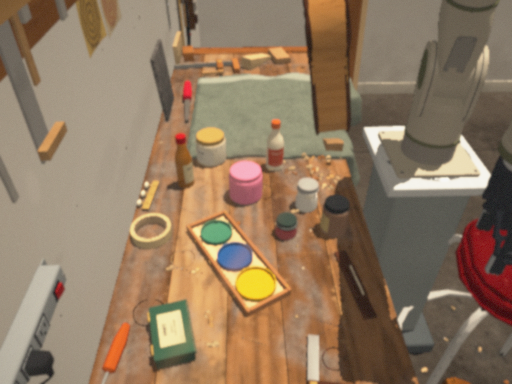

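View pics/top0.png

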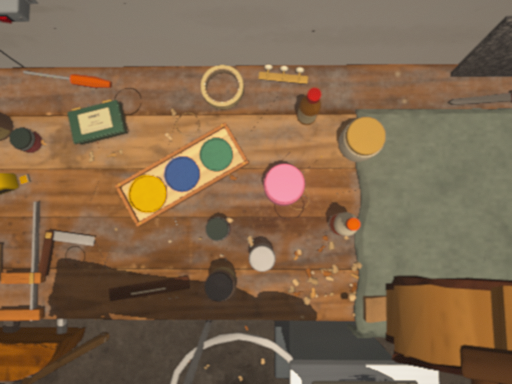

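The scene view shows the caddy with the yellow (256,283), blue (235,257) and green (216,232) cups. Rosin is at (335,205), pumice at (307,190) and pegs at (286,225). In the top view the lids are at (220,280), (262,250) and (218,228), with the pink decoy at (284,184).

```bash
cat > h.py <<'E'
import numpy as np,cv2
def cloud(d,c):
    f=d.shape[0]/2/np.tan(np.radians(c['fovy']/2))
    v,u=np.mgrid[:d.shape[0],:d.shape[1]]
    P=np.stack([(u-c['cx'])/f*d,(v-c['cy'])/f*d,d],-1)
    return (P-np.asarray(c['t']))@np.asarray(c['R'])
def ray(u,v,z,c,H=384):
    f=H/2/np.tan(np.radians(c['fovy']/2)); R=np.asarray(c['R']);o=-R.T@c['t']
    r=R.T@np.array([(u-c['cx'])/f,(v-c['cy'])/f,1]); return o+r*(z-o[2])/r[2]
E
python3 - <<'E'
from workcell import eyes
from h import *
d=np.load('pics/top0d.npy');c=eyes.camera_params('top');W=cloud(d,c)
im=cv2.imread('pics/top0.png')
Z=W[...,2].copy();Z[d==0]=0
m=((Z>.03)&(W[...,0]>.15)).astype(np.uint8)
n,l,s,_=cv2.connectedComponentsWithStats(m)
for i in range(1,n):
    if s[i,4]<40: continue
    zt=np.percentile(Z[l==i],97); k=(l==i)&(Z>zt-.006)
    p=W[k][:,:2].astype(np.float32); cc,r=cv2.minEnclosingCircle(p)
    print(s[i],'ztop %.3f'%zt,'c',np.round(cc,4),'r %.4f'%r,'med',np.round((p.min(0)+p.max(0))/2,4),im[k].mean(0).round())
hsv=cv2.cvtColor(im,cv2.COLOR_BGR2HSV)
for n,(a,b) in dict(yellow=((22,150,120),(32,255,255)),blue=((105,120,60),(125,255,255)),green=((65,100,50),(90,255,255))).items():
    mk=cv2.inRange(hsv,a,b);mk[:,:100]=0;mk[:, 260:]=0
    C=max(cv2.findContours(mk,0,1)[0],key=cv2.contourArea);e=cv2.fitEllipse(C)
    print(n,e,ray(*e[0],.016,c).round(4), W[int(e[0][1]),int(e[0][0])].round(4))
E
```

```text
[    0     0   512    72 26772] ztop 0.231 c [0.8199 0.3699] r 0.3046 med [0.8185 0.3699] [ 98. 108. 118.]
[297  87  24  35 597] ztop 0.155 c [0.6954 0.1209] r 0.0140 med [0.6953 0.1202] [ 36.  45. 184.]
[  67   99   57   45 1714] ztop 0.037 c [0.6752 0.5899] r 0.0673 med [0.677  0.5891] [ 96. 134. 134.]
[  0 113   6  22  94] ztop 0.047 c [0.672  0.7959] r 0.0141 med [0.672  0.7952] [42. 57. 75.]
[ 340  117   45   44 1505] ztop 0.086 c [0.6308 0.0065] r 0.0399 med [0.6303 0.0069] [ 73. 154. 206.]
[  9 127  26  24 486] ztop 0.049 c [0.6377 0.7498] r 0.0242 med [0.6377 0.7492] [56. 67. 66.]
[ 263  164   42   42 1353] ztop 0.086 c [0.5337 0.1742] r 0.0394 med [0.534  0.1738] [168. 149. 242.]
[  0 173  14  19 217] ztop 0.056 c [0.5429 0.784 ] r 0.0164 med [0.5429 0.7799] [ 10. 140. 184.]
[330 212  30  24 551] ztop 0.150 c [0.4502 0.05  ] r 0.0123 med [0.4498 0.0504] [ 23.  97. 220.]
[205 217  25  24 462] ztop 0.049 c [0.4396 0.3165] r 0.0236 med [0.4399 0.3157] [64. 77. 76.]
[248 244  27  28 553] ztop 0.075 c [0.3798 0.2204] r 0.0257 med [0.3804 0.221 ] [170. 189. 205.]
[204 268  32  34 833] ztop 0.089 c [0.3248 0.3067] r 0.0285 med [0.3243 0.3068] [47. 51. 57.]
[  363   276   149   108 12521] ztop 0.637 c [0.368  0.0758] r 0.0152 med [0.3661 0.0758] [30. 52. 81.]
yellow ((147.65151977539062, 193.4793243408203), (34.04494094848633, 35.261295318603516), 44.08039474487305) [0.5168 0.4736 0.016 ] [0.5182 0.4763 0.0121]
blue ((189.00205993652344, 174.07933044433594), (15.582379341125488, 29.000633239746094), 7.624953269958496) [0.5599 0.3819 0.016 ] [0.5609 0.3832 0.0097]Traceback (most recent call last):
  File "<stdin>", line 16, in <module>
ValueError: max() iterable argument is empty
```

```bash
python3 - <<'E'
from workcell import eyes
from h import *
im=cv2.imread('pics/top0.png');c=eyes.camera_params('top');hsv=cv2.cvtColor(im,cv2.COLOR_BGR2HSV)
for p in((154,216),(174,182),(193,148)): print(hsv[p])
for n,(u,v) in dict(yellow=(148,193),blue=(182,174),green=(216,154)).items():
    mk=cv2.floodFill(hsv.copy(),None,(u,v),(0,0,0),(6,60,45),(6,60,45),(4|(255<<8)|cv2.FLOODFILL_MASK_ONLY|cv2.FLOODFILL_FIXED_RANGE))[2][1:-1,1:-1]
    C=max(cv2.findContours(mk,0,1)[0],key=cv2.contourArea);e=cv2.fitEllipse(cv2.convexHull(C))
    print(n,e,ray(*e[0],.016,c).round(4))
d=np.load('pics/top0d.npy');W=cloud(d,c)
q=W[276:,363:].reshape(-1,3)
S=cloud(np.load('pics/scene0d.npy'),eyes.camera_params('scene'))[0:160,300:350].reshape(-1,3)
for nm,q in(('top',q),('scene',S)):
  for a in np.arange(0,.8,.1):
    k=q[(q[:,2]>a+.02)&(q[:,2]<a+.12)]
    if len(k)>10: print(nm,a,len(k),np.percentile(k[:,:2],[2,98],axis=0).round(3).tolist())
E
```

```text
[ 65  83 141]
[110 117 144]
[ 23 244 233]
yellow ((146.89271545410156, 193.57510375976562), (37.50770568847656, 38.06339645385742), 61.588134765625) [0.5166 0.4753 0.016 ]
blue ((181.65399169921875, 173.65203857421875), (32.96429443359375, 33.58431625366211), 4.371918678283691) [0.5609 0.3984 0.016 ]
green ((215.9217529296875, 154.12835693359375), (30.387170791625977, 30.731813430786133), 1.5775468349456787) [0.6046 0.3222 0.016 ]
top 0.0 984 [[0.244, -0.297], [0.339, 0.006]]
top 0.1 478 [[0.244, -0.017], [0.342, -0.004]]
top 0.30000000000000004 2654 [[0.293, 0.027], [0.388, 0.055]]
top 0.4 7000 [[0.297, -0.027], [0.392, 0.036]]
top 0.5 43 [[0.372, 0.061], [0.374, 0.084]]
top 0.6000000000000001 1780 [[0.356, 0.065], [0.376, 0.089]]
scene 0.0 1326 [[0.232, -0.481], [0.365, 0.007]]
scene 0.1 1283 [[0.248, -0.36], [0.348, -0.005]]
scene 0.2 1289 [[0.26, -0.027], [0.364, 0.01]]
scene 0.30000000000000004 1712 [[0.287, 0.013], [0.387, 0.054]]
scene 0.4 616 [[0.297, 0.0], [0.391, 0.043]]
scene 0.7000000000000001 29 [[0.538, 1.048], [0.538, 1.048]]
```

```bash
cat >> h.py <<'E'
from scipy.spatial.transform import Rotation as Ro
T=dict(rosin=(.325,.307),pumice=(.380,.2205),pegs=(.4397,.316),yellow=(.5166,.4753),blue=(.5609,.3984),green=(.6046,.3222))
def go(x,y,z,az=30):
    from workcell import monitor
    o=monitor.get_obs();R=Ro.from_quat(o['ee_rot']);y_=R.as_matrix()[:,1]
    a=np.degrees(np.arctan2(y_[1],y_[0]));roll=np.radians(a-az);roll=(roll+np.pi/2)%np.pi-np.pi/2
    print('t %.2f'%o['clock'],'pos',o['position'].round(4),'F',np.round(o['ft_force'],1),'grip %.3f'%o['grip_width'],'az %.1f'%a,'tilt %.2f'%np.degrees(np.arccos(-R.as_matrix()[2,2])))
    print('offset mm',(R.inv().apply(np.array([x,y,z])-o['position'])*1000).round(1),'roll %.3f'%roll,'q',o['joint_pos'].round(2))
E
python3 -c "
from h import *
go(*T['rosin'],.2)"
```

```text
t 0.10 pos [0.1671 0.6019 0.2306] F [-0.  -0.4 -0.2] grip 0.998 az 74.5 tilt 0.08
offset mm [-231.  -241.9   30.9] roll 0.776 q [-1.32  0.33 -0.06  1.46  0.02  1.35 -0.09]
```

>>> send_rows(
  offset=[
    [-40,-42,0],
    [-80,-84,0],
    [-110,-115,0],
    [-140,-146,0],
    [-160,-167,0],
  ],
  roll=[0.1,0.2,0.3,0.4,0.5],
  jaw=1,
  newtons=40,
)

```text
clock: 0.52
position: [0.2663, 0.4167, 0.2309]
ee_rot: [0.378, 0.926, -0.0, -0.0]
ft_force: [1.1, -0.9, 0.4]
grip_width: 1.003
```

```bash
python3 -c "
from h import *
go(*T['rosin'],.2)"
```

```text
t 0.52 pos [0.2663 0.4167 0.2309] F [ 1.1 -0.9  0.4] grip 1.003 az 45.6 tilt 0.03
offset mm [-118.7  -37.2   30.9] roll 0.272 q [-1.16  0.04  0.07  1.8  -0.    1.3  -0.3 ]
```

>>> send_rows(
  offset=[
    [-30,-10,0],
    [-60,-20,0],
    [-95,-34,0],
    [-95,-34,0],
    [-95,-34,0],
  ],
  roll=[0.1,0.2,0.25,0.25,0.25],
)

```text
clock: 0.93
position: [0.3111, 0.3266, 0.2314]
ee_rot: [0.49, 0.872, 0.0, -0.0]
ft_force: [-0.1, 0.2, -0.3]
grip_width: 0.997
```

```bash
cat > look.py <<'E'
import sys
from h import *
from workcell import eyes
c=eyes.camera_params('wrist');p,d=eyes.camera('wrist')
cv2.imwrite(f'pics/{sys.argv[1]}.png',p);W=cloud(d,c);Z=W[...,2].copy();Z[d==0]=0
n,l,s,_=cv2.connectedComponentsWithStats(((Z>.03)&(Z<.12)).astype(np.uint8))
for i in range(1,n):
    if s[i,4]<300: continue
    zt=np.percentile(Z[l==i],97);k=(l==i)&(Z>zt-.006);cc,r=cv2.minEnclosingCircle(W[k][:,:2].astype(np.float32))
    print(s[i],'ztop %.3f'%zt,np.round(cc,4),'r %.4f'%r)
E
python3 look.py w1; python3 -c "
from h import *
go(*T['rosin'],.2)"
```

```text
[ 230  164   53   60 2449] ztop 0.088 [0.327  0.3057] r 0.0286
[ 312  206   40   38 1054] ztop 0.048 [0.4409 0.3159] r 0.0237
[ 237  239   41   51 1701] ztop 0.073 [0.3812 0.2196] r 0.0259
[305 302  37  24 543] ztop 0.067 [0.5031 0.2001] r 0.0108
[ 60 354  58  30 952] ztop 0.114 [ 0.2465 -0.0152] r 0.0108
t 0.98 pos [0.3103 0.328  0.2314] F [0.9 1.1 1. ] grip 1.000 az 31.5 tilt 0.03
offset mm [-25.6   1.6  31.3] roll 0.026 q [-1.07 -0.06  0.15  1.9   0.01  1.3  -0.37]
```

>>> send_rows(
  offset=[
    [-27,2,0],
    [-27,2,30],
    [-27,2,65],
    [-27,2,95],
    [-27,2,95],
  ],
  roll=[0.026,0.026,0.026,0.026,0.026],
)

```text
clock: 1.4
position: [0.3231, 0.3047, 0.1312]
ee_rot: [0.499, 0.867, -0.004, -0.001]
ft_force: [-1.5, 0.1, -0.6]
grip_width: 1.0
```

```bash
python3 -c "
from h import *
go(.326,.3064,.025)"
```

```text
t 1.40 pos [0.3231 0.3047 0.1312] F [-1.5  0.1 -0.6] grip 1.000 az 30.2 tilt 0.50
offset mm [  0.4   4.2 106.1] roll 0.003 q [-1.04  0.02  0.19  2.04 -0.    1.08 -0.33]
```

>>> send_rows(
  offset=[
    [0,3,25],
    [0,3,55],
    [0,3,85],
    [0,3,110],
    [0,3,110],
  ],
  roll=[0,0,0,0,0],
)

```text
clock: 1.82
position: [0.3267, 0.307, 0.0236]
ee_rot: [0.499, 0.867, -0.003, -0.001]
ft_force: [-0.4, -2.0, -0.7]
grip_width: 0.997
```

>>> send_rows(
  offset=[
    [0,0,0],
    [0,0,0],
    [0,0,0],
    [0,0,0],
    [0,0,0],
  ],
  roll=[0,0,0,0,0],
  jaw=0,
)

```text
clock: 2.23
position: [0.3292, 0.3091, 0.0286]
ee_rot: [0.5, 0.866, 0.001, -0.0]
ft_force: [-2.4, -0.6, 5.8]
grip_width: 0.703
```

>>> send_rows(
  offset=[
    [0,0,0],
    [0,0,0],
    [0,0,0],
    [0,0,0],
    [0,0,0],
  ],
  roll=[0,0,0,0,0],
)

```text
clock: 2.65
position: [0.3292, 0.3091, 0.0286]
ee_rot: [0.5, 0.866, 0.002, -0.0]
ft_force: [-1.9, -1.0, 6.0]
grip_width: 0.704
```

```bash
python3 -c "
from h import *
go(.326,.3064,.105)"
```

```text
t 2.65 pos [0.3292 0.3091 0.0286] F [-1.9 -1.   6. ] grip 0.704 az 30.1 tilt 0.17
offset mm [ -0.6  -4.  -76.4] roll 0.001 q [-1.03  0.18  0.19  2.12 -0.05  0.83 -0.29]
```

>>> send_rows(
  offset=[
    [0,0,-15],
    [0,0,-35],
    [0,0,-60],
    [0,0,-85],
    [0,0,-85],
  ],
  roll=[0,0,0,0,0],
  newtons=50,
)

```text
clock: 3.07
position: [0.3309, 0.3102, 0.1175]
ee_rot: [0.5, 0.866, 0.005, 0.001]
ft_force: [0.8, 2.7, -2.4]
grip_width: 0.702
```

```bash
python3 -c "
from h import *
go(.5166,.4753,.11)"
```

```text
t 3.07 pos [0.3309 0.3102 0.1175] F [ 0.8  2.7 -2.4] grip 0.702 az 30.0 tilt 0.54
offset mm [ 50.  243.3   9.7] roll 0.000 q [-1.04  0.05  0.2   2.05 -0.01  1.04 -0.32]
```

>>> send_rows(
  offset=[
    [3,15,0],
    [8,40,0],
    [14,70,0],
    [20,100,0],
    [26,130,0],
  ],
  roll=[0,0,0,0,0],
)

```text
clock: 3.48
position: [0.4293, 0.3966, 0.1123]
ee_rot: [0.5, 0.866, 0.001, 0.0]
ft_force: [1.3, -0.1, -1.7]
grip_width: 0.702
```

>>> send_rows(
  offset=[
    [6,30,0],
    [12,60,0],
    [18,90,0],
    [22,108,0],
    [22,108,0],
  ],
  roll=[0,0,0,0,0],
)

```text
clock: 3.9
position: [0.5126, 0.4705, 0.1114]
ee_rot: [0.5, 0.866, 0.001, 0.0]
ft_force: [-0.5, -0.8, -2.9]
grip_width: 0.701
```

>>> send_rows(
  offset=[
    [0,0,0],
    [0,0,0],
    [0,0,0],
    [0,0,0],
    [0,0,0],
  ],
  roll=[0,0,0,0,0],
)

```text
clock: 4.32
position: [0.5104, 0.4682, 0.1118]
ee_rot: [0.5, 0.866, 0.0, -0.0]
ft_force: [0.8, 0.4, -3.6]
grip_width: 0.705
```

```bash
cat > cup.py <<'E'
import sys
from h import *
from workcell import eyes
n=sys.argv[1]
for cam in sys.argv[2:]:
    c=eyes.camera_params(cam);p,d=eyes.camera(cam);cv2.imwrite(f'pics/{n}_{cam}.png',p);np.save(f'pics/{n}_{cam}.npy',d)
E
python3 cup.py y wrist scene; python3 -c "
from h import *
go(.5166,.4753,.0406)"
```

```text
t 4.42 pos [0.5106 0.4682 0.1117] F [ 0.2  0.2 -4.4] grip 0.702 az 30.0 tilt 0.02
offset mm [ 3.1  8.8 71.1] roll 0.000 q [-0.96  0.56  0.22  1.41 -0.13  1.18 -0.2 ]
```

View pics/y_wrist.png

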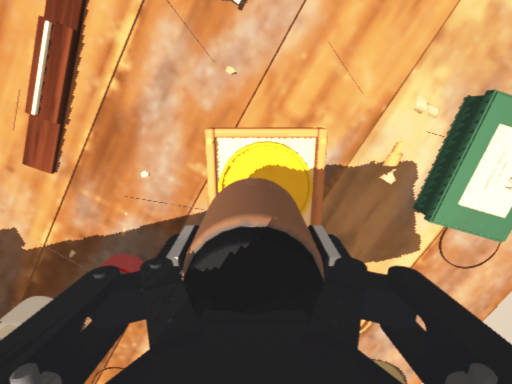

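View pics/y_scene.png

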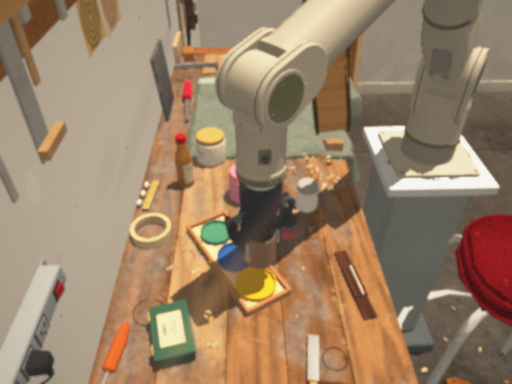

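The wrist view shows the jar held centrally (about column 256), square to the caddy, whose yellow end has its corners at (207,128) and (326,128). The scene view agrees. I'll check the caddy position from those corners.

```bash
python3 -c "
from h import *
from workcell import eyes
c=eyes.camera_params('wrist')
a=ray(207,128,.02,c);b=ray(326,128,.02,c);print(a,b,np.linalg.norm(a-b))
n=(b-a)/np.linalg.norm(b-a);ax=np.array([-n[1],n[0],0]);
m=(a+b)/2
for s in(1,-1): print([ (m+s*ax*k).round(4)[:2].tolist() for k in(.0545,.1425,.2305)])
"
```

```text
[0.44809492 0.49695081 0.02      ] [0.5356072  0.54736749 0.02      ] 0.10099624088532187
[[0.4646, 0.5694], [0.4207, 0.6456], [0.3768, 0.7219]]
[[0.5191, 0.4749], [0.563, 0.3987], [0.6069, 0.3224]]
```

>>> send_rows(
  offset=[
    [2,10,0],
    [2,10,12],
    [2,10,30],
    [2,10,50],
    [2,10,50],
  ],
  roll=[0,0,0,0,0],
)

```text
clock: 4.83
position: [0.516, 0.473, 0.0559]
ee_rot: [0.5, 0.866, -0.004, -0.001]
ft_force: [-1.8, -1.3, -4.7]
grip_width: 0.706
```

```bash
python3 -c "
from h import *
go(.518,.475,.0406)"
```

```text
t 4.83 pos [0.516  0.473  0.0559] F [-1.8 -1.3 -4.7] grip 0.706 az 30.0 tilt 0.42
offset mm [ 0.8  2.9 15.3] roll 0.000 q [-0.95  0.64  0.21  1.42 -0.14  1.11 -0.19]
```

>>> send_rows(
  offset=[
    [0,2,4],
    [0,2,8],
    [0,2,12],
    [0,2,16],
    [0,2,16],
  ],
  roll=[0,0,0,0,0],
)

```text
clock: 5.25
position: [0.5199, 0.476, 0.0449]
ee_rot: [0.5, 0.866, -0.0, -0.0]
ft_force: [0.0, -0.3, -2.8]
grip_width: 0.702
```

>>> send_rows(
  offset=[
    [0,0,0],
    [0,0,1],
    [0,0,2],
    [0,0,3],
    [0,0,3],
  ],
  roll=[0,0,0,0,0],
)

```text
clock: 5.67
position: [0.52, 0.476, 0.0422]
ee_rot: [0.5, 0.866, -0.0, -0.0]
ft_force: [0.0, -0.2, -2.6]
grip_width: 0.7
```

```bash
python3 -c "
from h import *
go(.518,.475,.0406)"
```

```text
t 5.67 pos [0.52   0.476  0.0422] F [ 0.  -0.2 -2.6] grip 0.700 az 30.0 tilt 0.01
offset mm [ 0.1 -2.3  1.6] roll 0.000 q [-0.95  0.66  0.21  1.42 -0.15  1.08 -0.19]
```

Nothing touches yet; lower until contact.

>>> send_rows(
  offset=[
    [0,-1,0],
    [0,-2,1],
    [0,-2,2],
    [0,-2,3],
    [0,-2,3],
  ],
  roll=[0,0,0,0,0],
)

```text
clock: 6.08
position: [0.5182, 0.4751, 0.0408]
ee_rot: [0.5, 0.866, 0.0, -0.0]
ft_force: [-5.6, -3.9, 9.1]
grip_width: 0.705
```

>>> send_rows(
  offset=[
    [0,0,0],
    [0,0,0],
    [0,0,0],
    [0,0,0],
    [0,0,0],
  ],
  roll=[0,0,0,0,0],
  jaw=1,
)

```text
clock: 6.5
position: [0.5184, 0.4751, 0.0393]
ee_rot: [0.5, 0.866, 0.0, -0.0]
ft_force: [0.5, -0.2, -0.4]
grip_width: 1.002
```

>>> send_rows(
  offset=[
    [0,0,-10],
    [0,0,-30],
    [0,0,-60],
    [0,0,-95],
    [0,0,-130],
  ],
  roll=[0,0,0,0,0],
)

```text
clock: 6.92
position: [0.5181, 0.4748, 0.1712]
ee_rot: [0.5, 0.866, -0.0, -0.0]
ft_force: [0.2, 0.7, 1.2]
grip_width: 1.0
```

```bash
python3 look.py w2; python3 -c "
from h import *
go(.3806,.220,.170)"
```

```text
[ 385   96  114  123 7946] ztop 0.035 [0.6773 0.5889] r 0.0675
[ 220  152   68   78 4210] ztop 0.100 [0.5187 0.4733] r 0.0286
[104 241  36  31 580] ztop 0.048 [0.4325 0.3201] r 0.0209
[485 270  27  54 751] ztop 0.063 [0.8394 0.4903] r 0.0079
[404 354  44  30 685] ztop 0.062 [0.8393 0.3737] r 0.0078
t 6.97 pos [0.5206 0.4769 0.1802] F [ 2.1 -0.6  6.7] grip 1.001 az 30.0 tilt 0.60
offset mm [-152.4 -249.8    7.2] roll 0.000 q [-0.96  0.53  0.23  1.3  -0.12  1.31 -0.21]
```

>>> send_rows(
  offset=[
    [-10,-16,0],
    [-28,-46,0],
    [-46,-76,0],
    [-64,-106,0],
    [-82,-136,0],
  ],
  roll=[0,0,0,0,0],
)

```text
clock: 7.38
position: [0.4409, 0.3347, 0.1697]
ee_rot: [0.5, 0.866, 0.0, 0.0]
ft_force: [1.6, 0.1, 1.5]
grip_width: 1.002
```

>>> send_rows(
  offset=[
    [-18,-30,0],
    [-36,-60,0],
    [-54,-90,0],
    [-66,-110,0],
    [-66,-110,0],
  ],
  roll=[0,0,0,0,0],
)

```text
clock: 7.8
position: [0.3782, 0.22, 0.1698]
ee_rot: [0.501, 0.865, 0.0, -0.0]
ft_force: [1.0, -0.1, 0.2]
grip_width: 0.999
```

>>> send_rows(
  offset=[
    [0,0,0],
    [0,0,0],
    [0,0,0],
    [0,0,0],
    [0,0,0],
  ],
  roll=[0,0,0,0,0],
)

```text
clock: 8.22
position: [0.3796, 0.2244, 0.1692]
ee_rot: [0.5, 0.866, -0.0, 0.0]
ft_force: [-0.1, -0.0, -0.4]
grip_width: 0.999
```

```bash
python3 look.py w3; python3 -c "
from h import *
go(.3806,.220,.020)"
```

```text
[ 483    0   29   64 1429] ztop 0.056 [0.5012 0.4553] r 0.0194
[ 326  108   55   52 2264] ztop 0.048 [0.4416 0.3156] r 0.0241
[ 226  158   56   63 2663] ztop 0.073 [0.382 0.219] r 0.0261
[ 309  249   39   75 1658] ztop 0.084 [0.5064 0.1641] r 0.0249
[  60  342   44   42 1160] ztop 0.115 [ 0.3211 -0.0176] r 0.0128
[ 405  349   43   35 1005] ztop 0.073 [0.6801 0.1282] r 0.0114
t 8.27 pos [0.3796 0.2242 0.1691] F [-0.3 -0.2 -0.6] grip 1.004 az 30.0 tilt 0.03
offset mm [ -4.1  -1.1 149.1] roll 0.001 q [-0.92 -0.04  0.28  2.02  0.01  1.16 -0.12]
```

>>> send_rows(
  offset=[
    [-5,-1,10],
    [-5,-1,35],
    [-5,-1,65],
    [-5,-1,90],
    [-5,-1,105],
  ],
  roll=[0,0,0,0,0],
)

```text
clock: 8.68
position: [0.3799, 0.2176, 0.0611]
ee_rot: [0.5, 0.866, -0.002, -0.0]
ft_force: [-1.0, -0.5, -0.6]
grip_width: 0.998
```

>>> send_rows(
  offset=[
    [0,0,15],
    [0,0,30],
    [0,0,45],
    [0,0,53],
    [0,0,53],
  ],
  roll=[0,0,0,0,0],
)

```text
clock: 9.1
position: [0.38, 0.2178, 0.0094]
ee_rot: [0.5, 0.866, -0.002, -0.0]
ft_force: [-1.3, -0.1, -0.4]
grip_width: 1.0
```

```bash
python3 -c "
from h import *
go(.381,.2195,.012)"
```

```text
t 9.10 pos [0.38   0.2178 0.0094] F [-1.3 -0.1 -0.4] grip 1.000 az 30.0 tilt 0.20
offset mm [ 1.   1.7 -2.6] roll 0.000 q [-0.89  0.2   0.28  2.17 -0.08  0.79 -0.03]
```

>>> send_rows(
  offset=[
    [0,1,-1],
    [0,1,-1],
    [0,1,-1],
    [0,1,-1],
    [0,1,-1],
  ],
  roll=[0,0,0,0,0],
  jaw=0,
  newtons=40,
)

```text
clock: 9.52
position: [0.3825, 0.2199, 0.0134]
ee_rot: [0.5, 0.866, 0.001, 0.0]
ft_force: [-1.3, -1.9, 6.4]
grip_width: 0.639
```

>>> send_rows(
  offset=[
    [0,0,0],
    [0,0,0],
    [0,0,0],
    [0,0,0],
    [0,0,0],
  ],
  roll=[0,0,0,0,0],
)

```text
clock: 9.93
position: [0.3825, 0.2199, 0.0134]
ee_rot: [0.5, 0.866, 0.001, 0.0]
ft_force: [-0.9, -1.0, 6.6]
grip_width: 0.643
```

>>> send_rows(
  offset=[
    [0,0,-15],
    [0,0,-35],
    [0,0,-60],
    [0,0,-90],
    [0,0,-110],
  ],
  roll=[0,0,0,0,0],
)

```text
clock: 10.35
position: [0.3826, 0.2198, 0.1253]
ee_rot: [0.5, 0.866, 0.001, 0.0]
ft_force: [1.3, 0.1, -1.0]
grip_width: 0.641
```

```bash
python3 -c "
from h import *
go(.562,.3985,.12)"
```

```text
t 10.35 pos [0.3826 0.2198 0.1253] F [ 1.3  0.1 -1. ] grip 0.641 az 30.0 tilt 0.16
offset mm [ 65.  244.7   6. ] roll 0.000 q [-0.91  0.01  0.29  2.07 -0.    1.06 -0.1 ]
```

>>> send_rows(
  offset=[
    [4,15,0],
    [10,40,0],
    [18,70,0],
    [26,100,0],
    [34,130,0],
  ],
  roll=[0,0,0,0,0],
)

```text
clock: 10.77
position: [0.4785, 0.3152, 0.123]
ee_rot: [0.5, 0.866, 0.001, 0.0]
ft_force: [-0.4, 0.7, -1.7]
grip_width: 0.641
```

>>> send_rows(
  offset=[
    [8,30,0],
    [16,60,0],
    [24,90,0],
    [31,114,0],
    [31,114,0],
  ],
  roll=[0,0,0,0,0],
)

```text
clock: 11.18
position: [0.5622, 0.4012, 0.1218]
ee_rot: [0.499, 0.867, 0.001, 0.0]
ft_force: [-1.0, -0.0, -1.7]
grip_width: 0.644
```

>>> send_rows(
  offset=[
    [0,0,10],
    [0,0,25],
    [0,0,40],
    [0,0,40],
    [0,0,40],
  ],
  roll=[0,0,0,0,0],
)

```text
clock: 11.6
position: [0.5598, 0.3969, 0.0817]
ee_rot: [0.5, 0.866, -0.001, -0.0]
ft_force: [-0.4, 0.5, -1.6]
grip_width: 0.641
```

```bash
python3 -c "
from h import *
go(.562,.3985,.0254)"
```

```text
t 11.60 pos [0.5598 0.3969 0.0817] F [-0.4  0.5 -1.6] grip 0.641 az 30.0 tilt 0.11
offset mm [ 0.3  2.8 56.3] roll -0.000 q [-0.88  0.58  0.28  1.46 -0.17  1.13 -0.05]
```

>>> send_rows(
  offset=[
    [0,3,10],
    [0,3,25],
    [0,3,38],
    [0,3,47],
    [0,3,47],
  ],
  roll=[0,0,0,0,0],
)

```text
clock: 12.02
position: [0.5621, 0.3986, 0.0329]
ee_rot: [0.5, 0.866, -0.002, -0.001]
ft_force: [-0.3, -0.1, -2.1]
grip_width: 0.635
```

>>> send_rows(
  offset=[
    [0,0,2],
    [0,0,4],
    [0,0,6],
    [0,0,7],
    [0,0,7],
  ],
  roll=[0,0,0,0,0],
)

```text
clock: 12.43
position: [0.5633, 0.3994, 0.0284]
ee_rot: [0.5, 0.866, 0.0, -0.0]
ft_force: [0.1, -0.7, -1.9]
grip_width: 0.644
```

```bash
python3 -c "
from h import *
go(.562,.3985,.0254)"
```

```text
t 12.43 pos [0.5633 0.3994 0.0284] F [ 0.1 -0.7 -1.9] grip 0.644 az 30.0 tilt 0.01
offset mm [-0.1 -1.6  3. ] roll 0.000 q [-0.87  0.65  0.26  1.48 -0.18  1.04 -0.04]
```

>>> send_rows(
  offset=[
    [0,-1,1],
    [0,-1,2],
    [0,-1,3],
    [0,-1,4],
    [0,-1,4],
  ],
  roll=[0,0,0,0,0],
)

```text
clock: 12.85
position: [0.5624, 0.3989, 0.0255]
ee_rot: [0.5, 0.866, 0.0, -0.0]
ft_force: [-4.9, -2.2, 7.9]
grip_width: 0.644
```

Contact; release and go up, then on to the pegs.

>>> send_rows(
  offset=[
    [0,0,0],
    [0,0,0],
    [0,0,0],
    [0,0,0],
    [0,0,0],
  ],
  roll=[0,0,0,0,0],
  jaw=1,
)

```text
clock: 13.27
position: [0.5624, 0.3989, 0.0242]
ee_rot: [0.5, 0.866, 0.0, -0.0]
ft_force: [0.2, 0.1, -0.7]
grip_width: 0.997
```

>>> send_rows(
  offset=[
    [0,0,-10],
    [0,0,-30],
    [0,0,-60],
    [0,0,-95],
    [0,0,-130],
  ],
  roll=[0,0,0,0,0],
)

```text
clock: 13.68
position: [0.5622, 0.3986, 0.1563]
ee_rot: [0.5, 0.866, -0.0, -0.0]
ft_force: [-0.8, 2.1, 0.2]
grip_width: 1.001
```

```bash
python3 look.py w4; python3 -c "
from h import *
go(.4408,.3158,.155)"
```

```text
[  404     0   108   141 10174] ztop 0.035 [0.6783 0.5839] r 0.0634
[ 213   42   82   88 5635] ztop 0.100 [0.5189 0.4733] r 0.0284
[ 224  155   62   71 3398] ztop 0.085 [0.5623 0.3985] r 0.0258
[  82  169   57   51 2248] ztop 0.048 [0.4418 0.3159] r 0.0239
[ 471  242   41   82 1675] ztop 0.076 [0.8399 0.4209] r 0.0085
[  83  336   35   48 1151] ztop 0.085 [0.5129 0.1701] r 0.0308
[ 390  340   58   44 1422] ztop 0.075 [0.8386 0.3152] r 0.0100
t 13.73 pos [0.565  0.4004 0.165 ] F [2.2 1.5 7.1] grip 1.000 az 30.0 tilt 0.60
offset mm [ -11.2 -150.     8.5] roll 0.000 q [-0.89  0.52  0.29  1.37 -0.15  1.26 -0.06]
```

>>> send_rows(
  offset=[
    [-1,-20,0],
    [-3,-50,0],
    [-6,-85,0],
    [-9,-120,0],
    [-11,-147,0],
  ],
  roll=[0,0,0,0,0],
)

```text
clock: 14.15
position: [0.4389, 0.3143, 0.1546]
ee_rot: [0.5, 0.866, 0.0, -0.0]
ft_force: [-0.9, 0.2, 0.2]
grip_width: 1.006
```

>>> send_rows(
  offset=[
    [0,0,0],
    [0,0,15],
    [0,0,45],
    [0,0,75],
    [0,0,75],
  ],
  roll=[0,0,0,0,0],
)

```text
clock: 14.57
position: [0.4383, 0.314, 0.075]
ee_rot: [0.5, 0.866, -0.003, -0.001]
ft_force: [-0.6, -1.9, -0.3]
grip_width: 1.001
```

>>> send_rows(
  offset=[
    [0,0,0],
    [0,0,0],
    [0,0,0],
    [0,0,0],
    [0,0,0],
  ],
  roll=[0,0,0,0,0],
)

```text
clock: 14.98
position: [0.4412, 0.3163, 0.0806]
ee_rot: [0.5, 0.866, 0.001, 0.0]
ft_force: [-0.2, 0.6, -0.1]
grip_width: 0.999
```

```bash
python3 look.py w5; python3 -c "
from h import *
go(.441,.3158,.009)"
```

```text
[ 426    0   86  118 7881] ztop 0.086 [0.5033 0.4582] r 0.0231
[ 411  156  101  105 7729] ztop 0.085 [0.5583 0.3958] r 0.0253
[ 219  175   70   71 3912] ztop 0.048 [0.4417 0.3152] r 0.0241
[ 124  232   51   65 1306] ztop 0.119 [0.4009 0.2932] r 0.0122
[ 333  232   52   65 1300] ztop 0.119 [0.4811 0.3389] r 0.0121
t 15.03 pos [0.441  0.3162 0.0803] F [0.1 0.6 0.6] grip 0.999 az 30.0 tilt 0.09
offset mm [-0.4 -0.3 71.3] roll 0.000 q [-0.95  0.29  0.28  1.87 -0.1   0.99 -0.1 ]
```

>>> send_rows(
  offset=[
    [0,0,15],
    [0,0,35],
    [0,0,55],
    [0,0,73],
    [0,0,73],
  ],
  roll=[0,0,0,0,0],
)

```text
clock: 15.45
position: [0.439, 0.3145, 0.0035]
ee_rot: [0.5, 0.866, -0.002, -0.001]
ft_force: [-0.7, -0.9, -0.9]
grip_width: 1.0
```

>>> send_rows(
  offset=[
    [0,0,0],
    [0,0,0],
    [0,0,0],
    [0,0,0],
    [0,0,0],
  ],
  roll=[0,0,0,0,0],
)

```text
clock: 15.87
position: [0.4411, 0.3162, 0.0072]
ee_rot: [0.5, 0.866, 0.001, 0.0]
ft_force: [-0.1, -0.1, -1.1]
grip_width: 1.0
```

>>> send_rows(
  offset=[
    [0,0,0],
    [0,0,0],
    [0,0,0],
    [0,0,0],
    [0,0,0],
  ],
  roll=[0,0,0,0,0],
  jaw=0,
  newtons=40,
)

```text
clock: 16.28
position: [0.4407, 0.3159, 0.0068]
ee_rot: [0.5, 0.866, 0.0, -0.0]
ft_force: [-2.7, -1.2, 6.9]
grip_width: 0.59
```

>>> send_rows(
  offset=[
    [0,0,0],
    [0,0,0],
    [0,0,0],
    [0,0,0],
    [0,0,0],
  ],
  roll=[0,0,0,0,0],
)

```text
clock: 16.7
position: [0.4407, 0.3159, 0.0069]
ee_rot: [0.5, 0.866, 0.0, -0.0]
ft_force: [-2.9, -1.6, 7.3]
grip_width: 0.593
```

>>> send_rows(
  offset=[
    [0,0,-10],
    [0,0,-30],
    [0,0,-60],
    [0,0,-90],
    [0,0,-120],
  ],
  roll=[0,0,0,0,0],
)

```text
clock: 17.12
position: [0.4404, 0.3154, 0.128]
ee_rot: [0.5, 0.866, -0.0, -0.0]
ft_force: [0.1, -0.5, -1.1]
grip_width: 0.588
```

```bash
python3 cup.py p wrist; python3 -c "
from h import *
go(.606,.3223,.13)"
```

```text
t 17.17 pos [0.4429 0.3173 0.1342] F [4.1 2.  5.2] grip 0.589 az 30.0 tilt 0.45
offset mm [-77.2 143.7   5.2] roll -0.000 q [-0.96  0.23  0.29  1.82 -0.07  1.1  -0.12]
```

View pics/p_wrist.png

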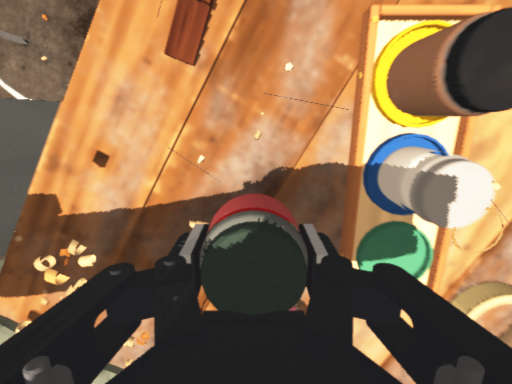

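Wrist view: the pegs jar is held (253,260), with brown standing in yellow, white in blue, and the green cup empty at (395,250).

>>> send_rows(
  offset=[
    [-8,15,0],
    [-22,42,0],
    [-37,70,0],
    [-52,98,0],
    [-65,124,0],
  ],
  roll=[0,0,0,0,0],
)

```text
clock: 17.58
position: [0.5821, 0.3212, 0.1266]
ee_rot: [0.5, 0.866, 0.0, 0.0]
ft_force: [-0.1, -0.1, -1.8]
grip_width: 0.592
```

>>> send_rows(
  offset=[
    [-12,23,0],
    [-12,23,0],
    [-12,23,10],
    [-12,23,25],
    [-12,23,40],
  ],
  roll=[0,0,0,0,0],
)

```text
clock: 18.0
position: [0.6056, 0.3231, 0.0856]
ee_rot: [0.5, 0.866, 0.0, -0.0]
ft_force: [0.4, 0.5, -1.2]
grip_width: 0.59
```

>>> send_rows(
  offset=[
    [0,0,10],
    [0,0,20],
    [0,0,30],
    [0,0,30],
    [0,0,30],
  ],
  roll=[0,0,0,0,0],
)

```text
clock: 18.42
position: [0.6061, 0.3226, 0.056]
ee_rot: [0.5, 0.866, -0.0, -0.0]
ft_force: [0.6, 0.5, -1.6]
grip_width: 0.595
```

```bash
python3 -c "
from h import *
go(.606,.3223,.0189)"
```

```text
t 18.42 pos [0.6061 0.3226 0.056 ] F [ 0.6  0.5 -1.6] grip 0.595 az 30.0 tilt 0.04
offset mm [-0.3 -0.2 37.1] roll 0.001 q [-0.77  0.61  0.31  1.48 -0.2   1.08  0.1 ]
```

>>> send_rows(
  offset=[
    [0,0,8],
    [0,0,18],
    [0,0,27],
    [0,0,33],
    [0,0,34],
  ],
  roll=[0,0,0,0,0],
)

```text
clock: 18.83
position: [0.6055, 0.3222, 0.0203]
ee_rot: [0.5, 0.866, -0.001, -0.001]
ft_force: [-1.0, -0.3, -2.0]
grip_width: 0.59
```

>>> send_rows(
  offset=[
    [0,0,1],
    [0,0,2],
    [0,0,3],
    [0,0,4],
    [0,0,4],
  ],
  roll=[0,0,0,0,0],
)

```text
clock: 19.25
position: [0.6067, 0.3228, 0.0189]
ee_rot: [0.5, 0.866, 0.0, 0.0]
ft_force: [-0.7, 0.0, 2.6]
grip_width: 0.587
```

Contact (about +4 N change at the expected height). Release and retreat.

>>> send_rows(
  offset=[
    [0,0,0],
    [0,0,0],
    [0,0,0],
    [0,0,0],
    [0,0,0],
  ],
  roll=[0,0,0,0,0],
  jaw=1,
)

```text
clock: 19.67
position: [0.6065, 0.3227, 0.0183]
ee_rot: [0.5, 0.866, 0.0, 0.0]
ft_force: [0.0, 0.3, -0.3]
grip_width: 0.999
```

>>> send_rows(
  offset=[
    [0,0,-10],
    [0,0,-30],
    [0,0,-60],
    [0,0,-95],
    [0,0,-130],
  ],
  roll=[0,0,0,0,0],
)

```text
clock: 20.08
position: [0.6061, 0.3224, 0.1503]
ee_rot: [0.5, 0.866, -0.0, -0.0]
ft_force: [0.9, 1.5, -0.1]
grip_width: 0.999
```

>>> send_rows(
  offset=[
    [0,0,-30],
    [0,0,-50],
    [0,0,-50],
    [0,0,-50],
    [0,0,-50],
  ],
  roll=[0,0,0,0,0],
)

```text
clock: 20.5
position: [0.6061, 0.3225, 0.1978]
ee_rot: [0.5, 0.866, -0.0, -0.0]
ft_force: [-0.2, -0.1, -1.0]
grip_width: 0.998
```

```bash
python3 look.py w6; python3 cup.py end scene; python3 -c "
from h import *
go(.6,.32,.2)"
```

```text
[ 221    0   67   39 1930] ztop 0.099 [0.5291 0.456 ] r 0.0199
[ 396    0   90   52 3338] ztop 0.035 [0.6867 0.556 ] r 0.0439
[ 226   60   58   62 2788] ztop 0.085 [0.5625 0.3988] r 0.0258
[ 403  141  109  152 8142] ztop 0.116 [0.8388 0.3745] r 0.0283
[ 231  152   47   49 1742] ztop 0.060 [0.6069 0.322 ] r 0.0238
[  93  214   89   64 2470] ztop 0.085 [0.5239 0.1791] r 0.0373
[  0 275  60  45 470] ztop 0.099 [0.4396 0.0659] r 0.0048
[390 336  37  43 820] ztop 0.120 [0.8396 0.2453] r 0.0255
t 20.60 pos [0.6058 0.3224 0.197 ] F [ 0.4 -0.2 -0.3] grip 1.000 az 30.0 tilt 0.12
offset mm [ 0.8 -6.2 -3. ] roll 0.000 q [-0.79  0.5   0.34  1.34 -0.17  1.33  0.08]
```

View pics/w6.png

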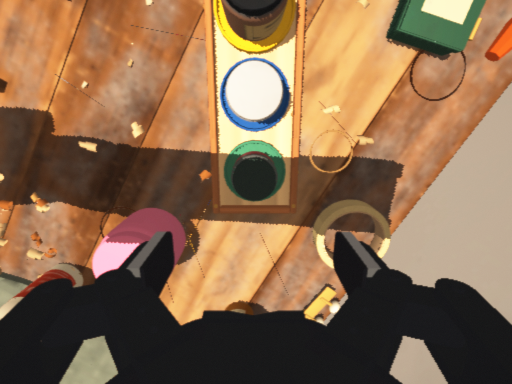

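View pics/end_scene.png

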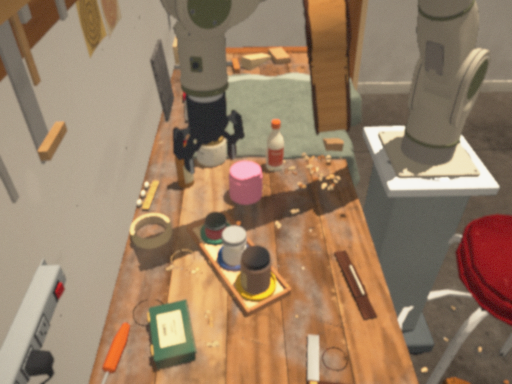

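Both views show all three jars standing centred in their cups, the pink jar and the bottles in place, and the gripper clear.

```bash
python3 -c "
from workcell import manip
print(manip.hand_in())"
```

```text
the job is handed in; nothing more can be done
None
```

I packed all three jars and handed the job in at about 20.6 s on the robot's clock, well inside the 93 s limit. No verdict was reported.

| Jar | Cup | Distance from the cup's estimated centre | Measured lid height | Expected lid height |
|---|---|---|---|---|
| Rosin | yellow | 2 mm | 100 mm | 100 mm |
| Pumice | blue | 1 mm | 85 mm | 84 mm |
| Pegs | green | 1 mm | 60 mm | 60 mm |

- **Placing:** each jar went down until the force reading showed contact with the cup's floor, and was then released. The lid heights fit jars standing on the cup floors.
- **Cup positions:** I estimated these from two camera views that agreed to about 2.5 mm, and aimed between them.
- **Other objects:** the glue bottle, oil bottle, shellac jar and the pink look-alike show upright and apparently unmoved in the last pictures. The gripper partly hid the oil bottle and shellac jar there. I did not re-measure any of the four, but the arm never came near them.
- **At hand-in:** the gripper was open, about 0.2 m above the bench and touching nothing. No check failed or disagreed.

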